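# Park the swing-arm press and set its die against the stop

### The arm

A 6-joint arm with a two-finger parallel gripper is mounted at the origin on the work surface. World frame = base frame: x ahead of the robot, y to its left, z up, the work surface at z = 0. Lengths are in mm, angles in rad, forces in N, time in s.
With the tool pointing down it reaches from about 350 to 775 mm from the base axis. Payload 7.3 kg.
Tool frame: the origin (TCP) lies midway between the tips of the shut fingers; the grasp point (between the pads) lies 19 mm behind it; z points along the fingers, y is the line along which they close (so a half turn about z gives the same grasp; the last joint's range is limited). The gripper opens to 92 mm and grips with 3 to 60 N. Pads are 19 mm wide; open, the fingers measure 130 mm over their backs; the gripper's body (75 mm by 190 mm) begins 47 mm behind the grasp point.
Start: joints at [-1.397, 0.342, 1.524, -0, 1.275, -0.146], TCP at [165.07, -498.394, 226.741] pointing down, gripper open.
Joint ranges: [-2.53, 2.53], [-0.77, 2.02], [0.04, 2.7], [-1, 4.14], [0.28, 2.66], [-3.11, 3.11]. Speed limits (rad/s): [2.57, 2.57, 3.14, 3.14, 3.14, 3.14].

### API

Orientations are given as [roll, pitch, yaw] about the fixed x, y, z axes, in that order (R = Rz(yaw) Ry(pitch) Rx(roll)).
In Python, from plant import bot gives the robot as it stands.
- The arm moves only by the tool servo_tool, never from a script. Its argument "deltas" is a list of rows, each a list of 2 entries, a list of its own where there are three numbers: the shift along the tool's x, y, z in m, then the turn, a rotation vector about the tool's x, y, z in degrees. A call has 1 to 20 rows; each row shifts and turns the commanded pose from where the row before left it, along the tool's axes as they then stand; what a row does not reach is not made up. A row lasts 1/8 s, in which the tool goes at most 62.5 mm and 10.7 degrees, less where a joint would pass 70% of its speed; a pose out of reach is approached as far as the arm can. A call with a gripper value outside its range is refused whole. "fingers" is the opening, from 0 (shut) to 1 (fully open), set as the call begins (left out, the last holds). The fingers move at their own pace and stop on an object; the grip force is fixed at half the most. Time passes only in rows, so rows that do not move let the fingers close. It gives the time, the measured TCP pose, the force, the opening and the grip force at its end, in the units of the state.
- bot.get_obs(): the state, without advancing time (a new reading comes with each control period).
- bot.capture(name): name is "side" or "top" or "wrist"; returns the picture (480x640x3 uint8, red, green, blue); there is no depth.
- bot.camera_model(name): a dict with "mtx" (3x3 intrinsics, pixels), "xyz" and "rotation" of the camera in the world. Camera axes: x right, y down, z forward; pixel columns grow to the right and rows downward; lengths in mm; the calibration is good to about 2 mm. A picture is of the moment at which its call begins: read the wrist's pose just before it. camera_model takes no time and is no camera call; for the wrist camera it gives the pose at the moment of the call.
- bot.close_job(): hands the job in; it is judged then, once.
The state is a dict: "time": time; "joint_positions": joint angles; "dq": joint speeds; "tau": joint torques, N m; "tool_pos": TCP position; "tcp_rot": TCP orientation; "contact_force": force on the tool from outside, world axes, zero at the start; "moment": the same for the moment, N m; "grip_width": finger opening in mm; "finger_force": force on a finger pad.
Only numpy, scipy, OpenCV 4.12 (cv2) and the standard library are available. Lean on these libraries where they do the work, as an engineer would, in place of code of your own. Each camera call takes 0.05 s, during which the arm holds its last target. There are 200 camera calls.

### The job

The arm of the glove-cutting press stands over its bed. First push the arm down to free its lock, swing it clear to the robot's right and feel for the parking notch, so that the arm springs fully up and stays locked there; then push the steel die along between the guide rails until it rests flush against the stop at the column. Go gently, force nothing, and leave the thread cone, the spare die and the pattern weight where they are.

Things in the scene. Friction and masses are not known exactly. Their poses are not given: they have to be found in the camera images.
- press: Fixed bench press. Origin on the column axis at table level; x points from the bed to the column, z up. Plywood bed, top 15 mm up, from x -340 to +60 mm, 160 mm wide. Two guide rails along x, 14 mm high, inner faces at y +-46.5 mm, to the stop. Round green cap on the column, radius 106 mm, 143 to 179 mm above the table, overhangs the stop and hides the locking plate.
- swing (a joint): Arm angle about the column, rad: 0 straight over the bed (press -x), grows towards the press's -y (robot's right), -0.19 to 1.71. Near 0 it is locked with 0.18 of play. The hidden parking notch lies anywhere from 0.84 to 1.19 (varies), with 0.04 of play: there the spring lifts the arm by itself. In between, the pin rubs under the plate and the arm stays 12 mm down.
- drop (a joint): How far the arm is pressed down against its spring, m: 0 fully up (lock pin engaged in work slot or notch), free to swing from 0.0125 on, 0.020 at the bottom. The spring pushes up with about 6 N at the top and 12 N at the bottom.
- cup (a point): Floor centre of the black round push cup on the arm's outer end, 240 mm from the column axis, 126 mm above the table when up. Inner radius 32 mm, wall 5 mm, rim 20 mm above its floor: press and push in it with closed fingertips. The arm is 42 mm wide, its top at 122 mm; a square steel platen, 100 mm wide, hangs under it 135 mm from the axis, underside at 70 mm.
- stop (a point): Middle of the face of the stop, a steel cross bar at the column end of the rails, 20 mm high on the bed: at x -60 mm in the press's frame, 25 mm above the table. The die's far end must come to touch it.
- die: Glove-palm cutting die on the bed between the rails: upright loop of 5 mm strip steel, 120 mm long (x, along the rails), 88 mm wide, 32 mm high, corners cut, 0.35 to 0.7 kg. Origin: centre of its underside. Home: origin at x -120 mm in the press's frame, far end on the stop; it starts 45 to 95 mm short. Push on its flat near end, 60 mm wide.
- spare_die: Smaller die of the same make, 90 x 60 mm, 32 mm high, on the table. Bystander. Origin: centre of its underside.
- thread_cone: Black cone of thread, base radius 36 mm, 135 mm high, standing. Bystander. Origin: centre of its underside.
- pattern_weight: Round dark steel weight with a knob, radius 32 mm, 62 mm high. Bystander. Origin: centre of its underside.
Not all that is in view belongs to the job. What is shaped like the die but red is not meant.

How it is judged (in metres and radians):
On the way, in this order (a step that is already met when the one before it is completed fails the run):
1. the arm is swung clear and locked, fully up, in the parking notch (value of joint swing above 0.7 rad and value of joint drop below 0.004 m), for 0.3 s.
2. with the arm parked, the die is flush against the stop (all of step 1 and x of die in the frame of press above -0.1245 m and z of die in the frame of press below 0.02 m and angle between the x axis of die and the x axis of press, either way round below 0.07 rad), for 0.2 s.
At the end, for the whole second after the job is handed in: The arm is locked in the parking notch (swing above 0.7 rad, drop below 4 mm) and at rest; the die lies flat on the bed between the rails, square to them within 4 degrees, at rest, its far end within 4.5 mm of the stop (all of step 2 and linear speed of die below 0.02 m/s and velocity of joint swing between -0.1 and 0.1 rad/s); the robot touches nothing.
It fails at once if a bystander (thread cone, spare die, pattern weight) is moved by more than 30 mm (distance of any of thread_cone, spare_die, pattern_weight from where it was at the start of the episode above 0.03 m).
It fails at once if the press is forced: more than 60 N between the fingers and the press (contact force between the fingers and press above 60 N).
It fails at once if the die is rammed: more than 60 N between the die and the press (contact force between die and press above 60 N).
It also fails if it takes over 48 s, if anything falls off the work surface, if the arm or the gripper's body presses on something with over 40 N, if the wrist force passes 120 N, or if a joint passes its speed limit or range.

## Working session

There is one attempt and no reset: what is moved stays moved. The work goes in short steps, Python scripts to look and compute and a tool call to move; the robot and the scene stay as the last step left them, time stands still between calls to the robot, and variables do not carry over. Pictures are saved under pics/ and viewed, at most 10 in all, crops included, and the job is handed in when it is done.

Besides the shell and the picture viewer there is one more tool, called by a JSON object that holds its "op" and its "data". servo_tool: Moves the arm, as the interface text tells. Its arguments: {"type":"object","properties":{"deltas":{"type":"array"},"fingers":{"type":"number"}},"required":["deltas"]}

```bash
mkdir -p pics; python3 - <<'E'
from plant import bot
import cv2
for n in("top","side"):
    cv2.imwrite(f"pics/{n}0.png",bot.capture(n)[:,:,::-1])
    m=bot.camera_model(n);print(n,m)
o=bot.get_obs();print(o)
E
```

```text
top {'mtx': array([[471.80113534,   0.        , 320.04127176],
       [  0.        , 471.80113534, 233.15017764],
       [  0.        ,   0.        ,   1.        ]]), 'xyz': array([ 391.24202612,   26.43325539, 1061.09419722]), 'rotation': array([-2.98045542,  0.02715941, -1.55977084])}
side {'mtx': array([[437.94971415,   0.        , 313.84516693],
       [  0.        , 437.94971415, 239.52723833],
       [  0.        ,   0.        ,   1.        ]]), 'xyz': array([ 359.30569504, -564.6298653 ,  540.88806805]), 'rotation': array([-2.19038765,  0.01016061, -0.25597904])}
{'time': 0.1, 'joint_positions': array([-1.39703842e+00,  3.42665691e-01,  1.52491364e+00, -5.12328864e-06,
        1.27539840e+00, -1.46002323e-01]), 'dq': array([ 0.00160416, -0.00189258, -0.00192587,  0.00241663, -0.00099532,
       -0.00042566]), 'tau': array([ 1.81926644e-03, -4.32003272e+01, -2.44692779e+01,  7.18835159e-02,
        5.26103773e-02, -5.97960388e-05]), 'tool_pos': array([ 164.98361267, -498.02421049,  226.11063803]), 'tcp_rot': array([-3.14022160e+00, -1.96658933e-04,  3.19761586e-01]), 'contact_force': array([0.22895141, 0.27255814, 0.23533735]), 'moment': array([-0.07507263, -0.0468039 , -0.03520648]), 'finger_force': 0.0, 'grip_width': 91.97704295980436}
```

View pics/top0.png

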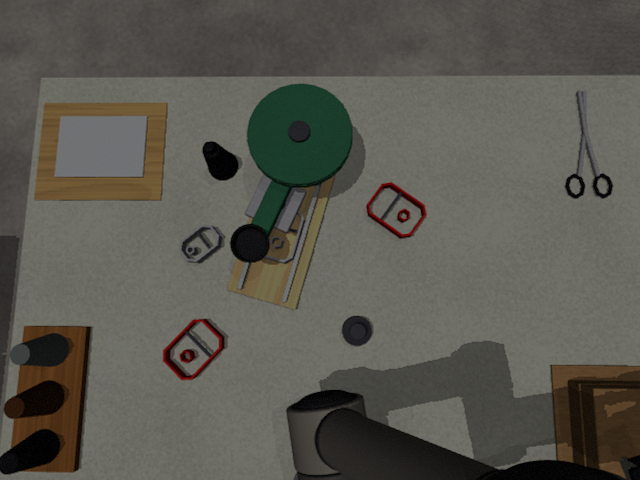

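View pics/side0.png

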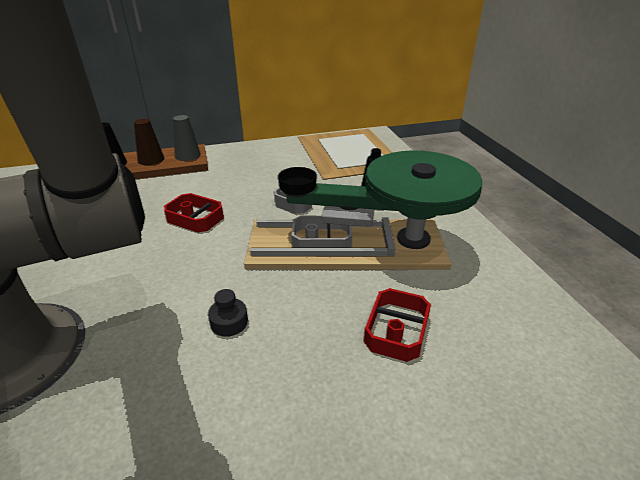

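Top view: the cup is at (250,243), the cap at (300,135) and the bed's near corners at about (228,290) and (297,308). Things that could be taken for the die:
- grey loop between the rails at (278,244): this fits the description.
- grey spare die at (202,244).
- red loops at (396,210) and (195,349): not meant.

The weight is at (357,330) and the cone at (220,160). I'll check the choice in a close crop of each view.

```bash
python3 - <<'E'
import cv2
a=cv2.imread("pics/top0.png")[170:315,170:350];cv2.imwrite("pics/topc.png",cv2.resize(cv2.convertScaleAbs(a,alpha=1.5),None,fx=4,fy=4,interpolation=cv2.INTER_CUBIC))
a=cv2.imread("pics/side0.png")[140:280,235:435];cv2.imwrite("pics/sidec.png",cv2.resize(cv2.convertScaleAbs(a,alpha=1.3),None,fx=4,fy=4,interpolation=cv2.INTER_CUBIC))
E
```

```text
(no output)
```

View pics/topc.png

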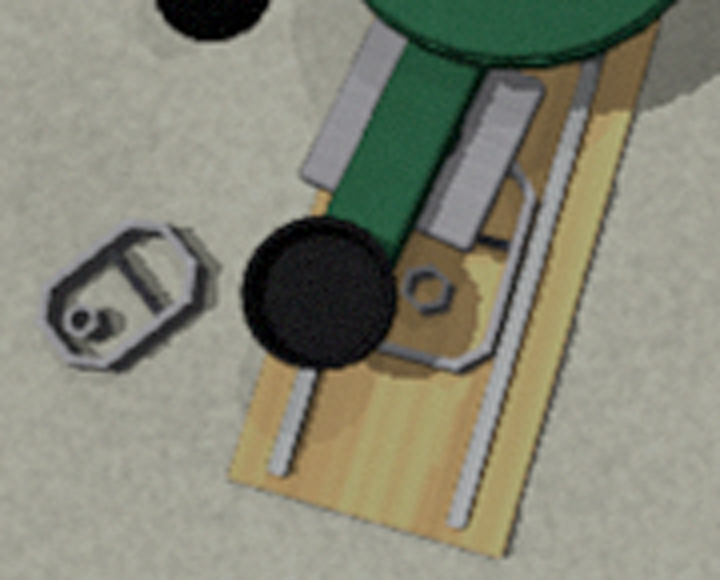

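View pics/sidec.png

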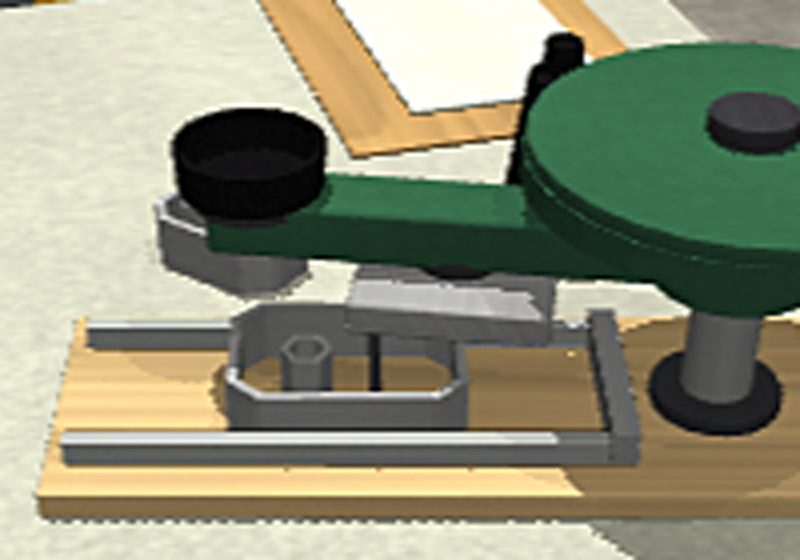

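The crops confirm it. The grey loop lies between the rails, with its near end at top (285,262); the spare die is outside the rails on the left. The cup rim centre is at top (249.75,243.5) and side (297.5,175.5).

```bash
cat > h.py <<'E'
import numpy as np
from scipy.spatial.transform import Rotation as R
from plant import bot
def ray(n,p):
    m=bot.camera_model(n);d=R.from_euler('xyz',m['rotation']).as_matrix()@np.linalg.inv(m['mtx'])@[p[0],p[1],1]
    return m['xyz'],d
def atz(n,p,z):
    c,d=ray(n,p);return c+d*(z-c[2])/d[2]
def tri(a,b):
    (c,d),(e,f)=a,b
    s=np.linalg.lstsq(np.c_[d,-f],e-c,rcond=None)[0];P,Q=c+s[0]*d,e+s[1]*f
    return (P+Q)/2,np.linalg.norm(P-Q)
E
python3 - <<'E'
from h import *
np.set_printoptions(precision=1,suppress=True)
t=lambda x,y:(170+x/4,170+y/4); s=lambda x,y:(235+x/4,140+y/4)
print("cup rim",tri(ray("top",t(319,294)),ray("side",s(250,142))))
print("cup rim z146",atz("top",t(319,294),146),atz("side",s(250,142),146))
L,Rr,F=[atz("top",p,15) for p in(t(230,482),t(507,556),t(660,20))]
print("bed",L,Rr,F,np.linalg.norm(L-Rr),atz("side",s(38,497),15),atz("side",s(75,320),15))
print("bed corner tri",tri(ray("top",t(507,556)),ray("side",s(38,497))))
print("cap179",atz("top",(300,135),179))
a=(F-Rr)[:2];ya=np.arctan2(a[1],a[0]);b=(L-Rr)[:2];yb=np.arctan2(b[1],b[0])-np.pi/2
print(ya,yb)
for yaw in(ya,yb,(ya+yb)/2):
    x=np.array([np.cos(yaw),np.sin(yaw)]);O=(L+Rr)[:2]/2+340*x;y=np.array([-x[1],x[0]])
    f=lambda P:np.array([(P[:2]-O)@x,(P[:2]-O)@y])
    print(yaw,O,"cup",f(atz("top",t(319,294),146)),"die near R corner",f(atz("top",t(460,367),47)),f(atz("top",t(385,350),47)),"side die",f(atz("side",s(229,376),47)),f(atz("side",s(258,398),47)),f(atz("side",s(467,376),47)),"stop",f(atz("side",s(588,312),35)),f(atz("side",s(612,440),35)),"cone,weight",f(atz("top",(222,165),0)),f(atz("top",(357,330),40)))
print("weight",atz("top",(357,330),40),"redR",atz("top",(396,210),32),"side rails")
E
```

```text
cup rim (array([519.1, 191.1, 144.9]), np.float64(1.433083445777807))
cup rim z146 [518.2 191.  146. ] [519.4 189.  146. ]
bed [431.  260.4  15. ] [392.2 106.   15. ] [696.2  23.9  15. ] 159.223714670745 [391.7 106.4  15. ] [431.5 257.4  15. ]
bed corner tri (array([391.9, 105.9,  15.4]), np.float64(0.5115216525257074))
cap179 [729.4  93.5 179. ]
-0.263533563838554 -0.24597598114267938
-0.263533563838554 [739.8  94.6] cup [-239.1   35.3] die near R corner [-248.   -29.4] [-250.1   12.5] side die [-248.8  -24.1] [-233.8  -42.9] [-131.2  -24.9] stop [-61.5  51.6] [-63.6 -62. ] cone,weight [-65.9 183.8] [-345.7 -216.7]
-0.24597598114267938 [741.3 100.4] cup [-238.5   33.6] die near R corner [-248.6  -31. ] [-249.9   10.9] side die [-249.2  -25.7] [-234.6  -44.8] [-131.7  -28.6] stop [-60.7  46.7] [-64.7 -66.8] cone,weight [-62.8 178.9] [-349.5 -216.6]
-0.2547547724906167 [740.6  97.5] cup [-238.8   34.5] die near R corner [-248.3  -30.2] [-250.    11.7] side die [-249.   -24.9] [-234.2  -43.9] [-131.4  -26.8] stop [-61.1  49.2] [-64.1 -64.4] cone,weight [-64.3 181.4] [-347.6 -216.7]
weight [349.7 -24.6  40. ] redR [ 611.4 -111.8   32. ] side rails
```

{"op": "servo_tool", "data": {"deltas": [[[0, 0, 0], [0, 0, 8.25]], [[0, 0, 0], [0, 0, 8.25]], [[0, 0, 0], [0, 0, 8.25]], [[0, 0, 0], [0, 0, 8.25]], [[0.012, -0.03, 0], [0, 0, 0]], [[0.012, -0.054, 0], [0, 0, 0]], [[0.012, -0.054, 0], [0, 0, 0]], [[0.012, -0.054, 0], [0, 0, 0]], [[0.012, -0.054, 0], [0, 0, 0]], [[0.012, -0.054, 0], [0, 0, 0]], [[0.012, -0.054, 0], [0, 0, 0]], [[0.012, -0.054, 0], [0, 0, 0]], [[0.012, -0.054, 0], [0, 0, 0]], [[0.012, -0.054, 0], [0, 0, 0]], [[0.012, -0.054, 0], [0, 0, 0]], [[0.012, -0.054, 0], [0, 0, 0]], [[0.012, -0.054, 0], [0, 0, 0]], [[0.012, -0.054, 0], [0, 0, 0]], [[0, -0.024, 0], [0, 0, 0]], [[0, 0, 0], [0, 0, 0]]], "fingers": 0}}

```text
time: 2.6
tool_pos: [518.9, 191.7, 225.8]
tcp_rot: [3.141, 0.001, -0.253]
contact_force: [-0.3, -1.0, -0.7]
grip_width: 0.6
finger_force: 0.0
```

{"op": "servo_tool", "data": {"deltas": [[[0, 0, 0.03], [0, 0, 0]], [[0, 0, 0.03], [0, 0, 0]], [[0, 0, 0.025], [0, 0, 0]], [[0, 0, 0.005], [0, 0, 0]], [[0, 0, 0.004], [0, 0, 0]], [[0, 0, 0.004], [0, 0, 0]], [[0, 0, 0.004], [0, 0, 0]], [[0, 0, 0.004], [0, 0, 0]], [[0, 0, 0], [0, 0, 0]]]}}

```text
time: 3.72
tool_pos: [519.7, 190.7, 121.8]
tcp_rot: [-3.141, -0.002, -0.256]
contact_force: [-1.8, -0.4, 7.0]
grip_width: 0.4
finger_force: 3.6
```

{"op": "servo_tool", "data": {"deltas": [[[0, 0, 0.004], [0, 0, 0]], [[0, 0, 0.004], [0, 0, 0]], [[0, 0, 0.004], [0, 0, 0]], [[0, 0, 0], [0, 0, 0]]]}}

```text
time: 4.22
tool_pos: [519.8, 190.9, 110.3]
tcp_rot: [-3.14, -0.002, -0.256]
contact_force: [-3.1, 0.1, 10.7]
grip_width: 0.8
finger_force: 5.3
```

{"op": "servo_tool", "data": {"deltas": [[[-0.0008, 0.006, 0], [0, 0, 0]], [[-0.0006, 0.006, 0], [0, 0, 0]], [[-0.0008, 0.012, 0], [0, 0, 0]], [[-0.0002, 0.012, 0], [0, 0, 0]], [[0.0004, 0.012, 0], [0, 0, 0]], [[0.001, 0.012, 0], [0, 0, 0]], [[0.0016, 0.012, 0], [0, 0, 0]]]}}

```text
time: 5.1
tool_pos: [502.8, 120.6, 110.6]
tcp_rot: [-3.14, -0.004, -0.256]
contact_force: [-0.8, 1.5, 10.8]
grip_width: 0.8
finger_force: 5.3
```

{"op": "servo_tool", "data": {"deltas": [[[0.0022, 0.0118, 0], [0, 0, 0]], [[0.0028, 0.0117, 0], [0, 0, 0]], [[0.0034, 0.0115, 0], [0, 0, 0]], [[0.004, 0.0113, 0], [0, 0, 0]], [[0.0045, 0.0111, 0], [0, 0, 0]], [[0.0051, 0.0109, 0], [0, 0, 0]], [[0.0056, 0.0106, 0], [0, 0, 0]], [[0.0061, 0.0103, 0], [0, 0, 0]], [[0.0066, 0.01, 0], [0, 0, 0]], [[0.0036, 0.0049, 0], [0, 0, 0]], [[0, 0, 0], [0, 0, 0]]]}}

```text
time: 6.48
tool_pos: [519.4, 8.0, 110.7]
tcp_rot: [-3.141, -0.005, -0.257]
contact_force: [-0.9, -0.6, 10.6]
grip_width: 0.3
finger_force: 5.3
```

```bash
python3 - <<'E'
from plant import bot
import cv2
a=bot.capture("top")[70:330,170:430,::-1];cv2.imwrite("pics/top1.png",cv2.resize(cv2.convertScaleAbs(a,alpha=1.4),None,fx=2.3,fy=2.3))
E
```

```text
(no output)
```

View pics/top1.png

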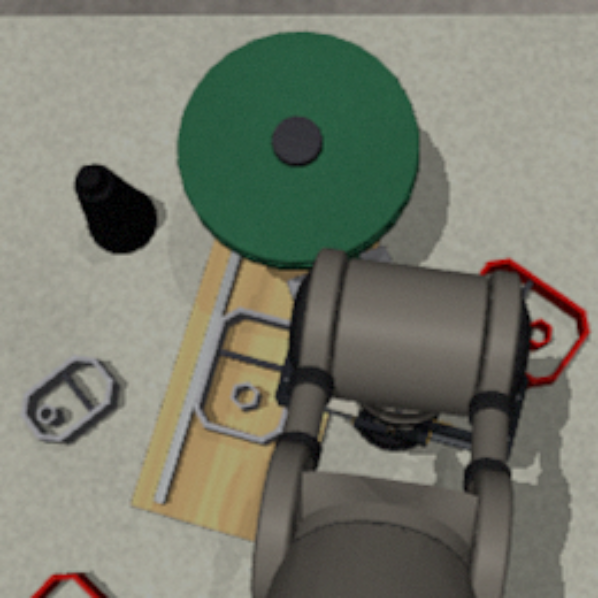

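The arm has moved with the finger: the die at crop (245,375) is now uncovered. I'll lift off the floor and push only on the cup wall, so the spring can lift the arm at the notch.

{"op": "servo_tool", "data": {"deltas": [[[0, 0, -0.007], [0, 0, 0]], [[0, 0, -0.0065], [0, 0, 0]], [[0, 0, -0.006], [0, 0, 0]], [[0.0027, 0.0036, 0], [0, 0, 0]], [[0.0027, 0.0036, 0], [0, 0, 0]], [[0.0027, 0.0036, 0], [0, 0, 0]]]}}

```text
time: 7.28
tool_pos: [522.6, -4.2, 127.9]
tcp_rot: [3.141, 0.001, -0.256]
contact_force: [0.1, -0.0, -0.1]
grip_width: 0.6
finger_force: 0.0
```

{"op": "servo_tool", "data": {"deltas": [[[0.0026, 0.0031, 0], [0, 0, 0]], [[0.0026, 0.003, 0], [0, 0, 0]], [[0.0027, 0.003, 0], [0, 0, 0]], [[0.002, 0.0022, 0], [0, 0, 0]]]}}

```text
time: 7.78
tool_pos: [529.5, -17.3, 128.2]
tcp_rot: [-3.141, 0.0, -0.256]
contact_force: [-0.2, 3.2, -0.1]
grip_width: 0.6
finger_force: 1.2
```

{"op": "servo_tool", "data": {"deltas": [[[0.0021, 0.0022, 0], [0, 0, 0]], [[0.0021, 0.0022, 0], [0, 0, 0]], [[0.0021, 0.0021, 0], [0, 0, 0]], [[0.0022, 0.0021, 0], [0, 0, 0]]]}}

```text
time: 8.28
tool_pos: [535.7, -27.8, 128.3]
tcp_rot: [-3.142, -0.0, -0.256]
contact_force: [1.0, 3.3, 0.3]
grip_width: 0.2
finger_force: 1.3
```

{"op": "servo_tool", "data": {"deltas": [[[0.0022, 0.0021, 0], [0, 0, 0]], [[0.0022, 0.0021, 0], [0, 0, 0]], [[0.0022, 0.002, 0], [0, 0, 0]], [[0.0022, 0.002, 0], [0, 0, 0]]]}}

```text
time: 8.78
tool_pos: [542.1, -38.0, 128.3]
tcp_rot: [3.142, -0.0, -0.256]
contact_force: [2.0, 3.1, 2.0]
grip_width: 0.7
finger_force: 1.5
```

{"op": "servo_tool", "data": {"deltas": [[[0.0023, 0.002, 0], [0, 0, 0]], [[0.0023, 0.0019, 0], [0, 0, 0]], [[0.0023, 0.0019, 0], [0, 0, 0]]]}}

```text
time: 9.15
tool_pos: [547.3, -45.4, 128.3]
tcp_rot: [3.142, -0.0, -0.256]
contact_force: [0.2, 3.3, 1.9]
grip_width: 0.5
finger_force: 1.7
```

{"op": "servo_tool", "data": {"deltas": [[[0.0023, 0.0019, 0], [0, 0, 0]], [[0.0024, 0.0019, 0], [0, 0, 0]], [[0.0024, 0.0018, 0], [0, 0, 0]]]}}

```text
time: 9.52
tool_pos: [552.1, -53.0, 127.8]
tcp_rot: [3.141, 0.001, -0.256]
contact_force: [0.2, -0.1, 0.2]
grip_width: 0.4
finger_force: 0.3
```

The force dropped to zero, so the arm may have locked. I'll look from the side.

```bash
python3 - <<'E'
from plant import bot
import cv2
a=bot.capture("side")[100:300,230:500,::-1];cv2.imwrite("pics/side1.png",cv2.resize(cv2.convertScaleAbs(a,alpha=1.4),None,fx=2.9,fy=2.9))
E
```

```text
(no output)
```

View pics/side1.png

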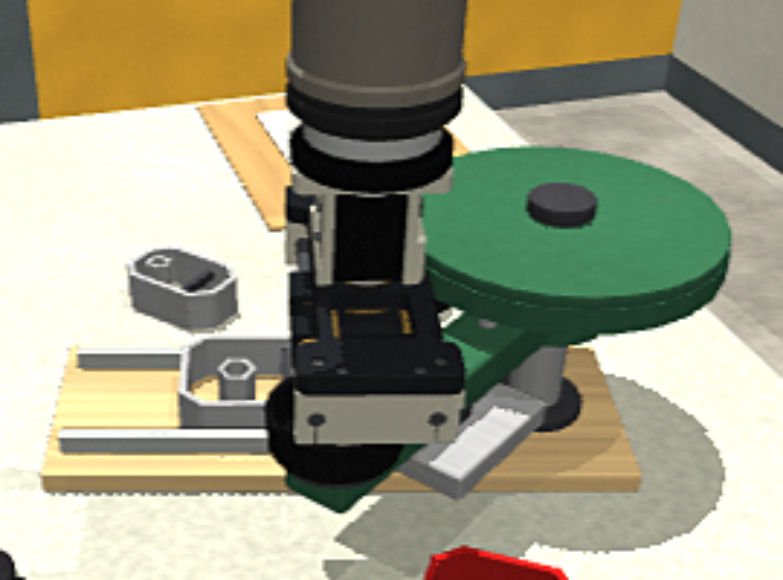

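The fingertips are well inside the cup at crop (350,430), but I can't judge its height clearly from here. A gentle nudge will tell.

{"op": "servo_tool", "data": {"deltas": [[[0.0024, 0.0018, 0], [0, 0, 0]], [[0.0024, 0.0018, 0], [0, 0, 0]], [[0, 0, 0], [0, 0, 0]]]}}

```text
time: 9.95
tool_pos: [556.4, -57.4, 128.1]
tcp_rot: [3.141, -0.0, -0.256]
contact_force: [-1.1, 0.3, -0.8]
grip_width: 0.6
finger_force: 0.0
```

{"op": "servo_tool", "data": {"deltas": [[[0.0024, 0.0017, 0], [0, 0, 0]], [[0.0024, 0.0017, 0], [0, 0, 0]], [[0, 0, 0], [0, 0, 0]]]}}

```text
time: 10.32
tool_pos: [560.2, -61.8, 128.2]
tcp_rot: [3.141, -0.0, -0.256]
contact_force: [-1.1, -0.2, 0.3]
grip_width: 0.7
finger_force: 0.0
```

{"op": "servo_tool", "data": {"deltas": [[[0, 0, 0.0025], [0, 0, 0]], [[0, 0, 0.0015], [0, 0, 0]], [[0, 0, 0], [0, 0, 0]]]}}

```text
time: 10.7
tool_pos: [560.3, -61.8, 124.9]
tcp_rot: [3.141, -0.001, -0.256]
contact_force: [-1.1, 0.1, 5.1]
grip_width: 0.3
finger_force: 2.7
```

The floor pushes back at 125 mm with 5 N, so the arm is fully up and locked in the notch. Retreating and looking again.

{"op": "servo_tool", "data": {"deltas": [[[0, 0, -0.02], [0, 0, 0]], [[0, 0, -0.04], [0, 0, 0]], [[0, 0, -0.03], [0, 0, 0]], [[-0.05, 0, 0], [0, 0, 0]], [[-0.05, -0.02, 0], [0, 0, 0]], [[-0.05, -0.05, 0], [0, 0, 0]], [[-0.02, -0.05, 0], [0, 0, 0]], [[0, -0.04, 0], [0, 0, 0]], [[0, 0, 0], [0, 0, 0]]]}}

```text
time: 11.82
tool_pos: [440.3, 131.2, 214.2]
tcp_rot: [-3.141, -0.001, -0.252]
contact_force: [-0.4, 0.1, -0.5]
grip_width: 0.4
finger_force: 0.0
```

```bash
python3 - <<'E'
from h import *
import cv2
for n,(x,y) in(("top",(160,70)),("side",(220,130))):
    a=bot.capture(n)[y:y+200,x:x+260,::-1];cv2.imwrite(f"pics/{n}2.png",cv2.resize(cv2.convertScaleAbs(a,alpha=1.4),None,fx=3,fy=3,interpolation=cv2.INTER_CUBIC))
E
```

```text
(no output)
```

View pics/side2.png

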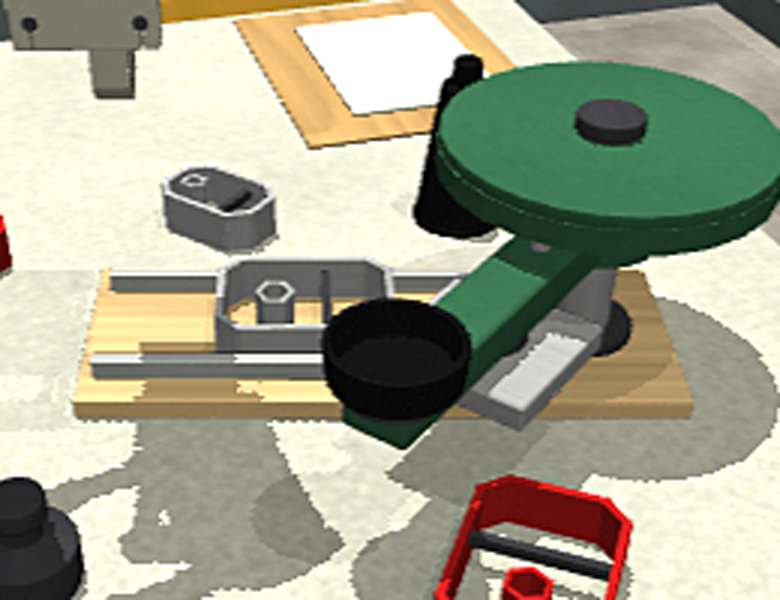

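View pics/top2.png

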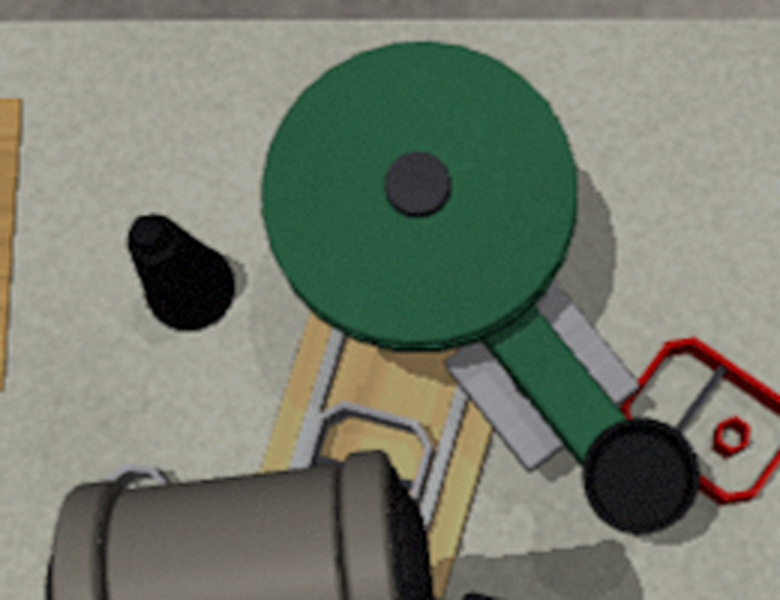

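```bash
python3 - <<'E'
from h import *
np.set_printoptions(precision=1,suppress=True)
t=lambda x,y:(160+x/3,70+y/3); s=lambda x,y:(220+x/3,130+y/3)
yaw=-.2548;x=np.array([np.cos(yaw),np.sin(yaw)]);y=np.array([-x[1],x[0]]);O=np.array([740.6,97.5])
f=lambda P:np.array([(P[:2]-O)@x,(P[:2]-O)@y])
P,e=tri(ray("top",t(641,474)),ray("side",s(396,338)));print("cup",P,e,f(P))
print("tcp",f(bot.get_obs()['tool_pos']))
for p in((217,313),(238,327),(217,282),(233,262)):print("die near",f(atz("side",s(*p),47)))
print("far",[f(atz("top",t(*p),47)) for p in((345,407),(418,428))],[f(atz("side",s(*p),35)) for p in((470,275),)])
E
```

```text
cup [550.2 -52.1 146.4] 0.8393832780962417 [-146.5 -192.8]
tcp [-298.9  -45.3]
die near [-248.8  -26.1]
die near [-234.5  -42.2]
die near [-250.2   11. ]
die near [-240.    36.1]
far [array([-134.7,   25.2]), array([-136.1,  -31. ])] [array([-74.1,  35.1])]
```

The cup rim is at 146 mm and the swing is about 0.92, so the arm is parked. Next I'll lower behind the die's near end.

{"op": "servo_tool", "data": {"deltas": [[[0.007, -0.042, 0], [0, 0, 0]], [[0, 0, 0.04], [0, 0, 0]], [[0, 0, 0.05], [0, 0, 0]], [[0, 0, 0.05], [0, 0, 0]], [[0, 0, 0.03], [0, 0, 0]], [[0, 0, 0.013], [0, 0, 0]], [[0, 0, 0], [0, 0, 0]]]}}

```text
time: 12.8
tool_pos: [457.7, 167.2, 31.0]
tcp_rot: [3.141, 0.001, -0.257]
contact_force: [0.6, -0.5, 0.6]
grip_width: 0.7
finger_force: 0.0
```

{"op": "servo_tool", "data": {"deltas": [[[0.01, 0, 0], [0, 0, 0]], [[0.008, 0, 0], [0, 0, 0]], [[0.006, 0, 0], [0, 0, 0]], [[0.005, 0, 0], [0, 0, 0]], [[0.005, 0, 0], [0, 0, 0]], [[0.005, 0, 0], [0, 0, 0]], [[0.005, 0, 0], [0, 0, 0]]]}}

```text
time: 13.68
tool_pos: [497.7, 157.1, 30.9]
tcp_rot: [3.14, 0.005, -0.256]
contact_force: [-8.4, 1.9, 5.5]
grip_width: 0.5
finger_force: 4.1
```

{"op": "servo_tool", "data": {"deltas": [[[0.005, 0, 0], [0, 0, 0]], [[0.005, 0, 0], [0, 0, 0]], [[0.005, 0, 0], [0, 0, 0]], [[0.005, 0, 0], [0, 0, 0]], [[0.005, 0, 0], [0, 0, 0]], [[0.005, 0, 0], [0, 0, 0]], [[0.005, 0, 0], [0, 0, 0]], [[0.005, 0, 0], [0, 0, 0]]]}}

```text
time: 14.68
tool_pos: [536.5, 147.1, 30.9]
tcp_rot: [3.14, 0.005, -0.256]
contact_force: [-7.6, 1.3, 5.1]
grip_width: 0.3
finger_force: 4.1
```

{"op": "servo_tool", "data": {"deltas": [[[0.003, 0, 0], [0, 0, 0]], [[0.003, 0, 0], [0, 0, 0]], [[0.002, 0, 0], [0, 0, 0]], [[0.002, 0, 0], [0, 0, 0]]]}}

```text
time: 15.18
tool_pos: [546.1, 144.6, 30.9]
tcp_rot: [3.14, 0.005, -0.256]
contact_force: [-7.6, 1.8, 5.5]
grip_width: 0.4
finger_force: 4.1
```

{"op": "servo_tool", "data": {"deltas": [[[0.002, 0, 0], [0, 0, 0]], [[0.002, 0, 0], [0, 0, 0]], [[0.001, 0, 0], [0, 0, 0]], [[0.001, 0, 0], [0, 0, 0]]]}}

```text
time: 15.68
tool_pos: [551.9, 143.1, 30.9]
tcp_rot: [3.14, 0.005, -0.256]
contact_force: [-8.5, 2.1, 5.9]
grip_width: 0.1
finger_force: 4.1
```

{"op": "servo_tool", "data": {"deltas": [[[0.001, 0, 0], [0, 0, 0]], [[0.001, 0, 0], [0, 0, 0]]]}}

```text
time: 15.92
tool_pos: [553.8, 142.6, 30.9]
tcp_rot: [3.14, 0.006, -0.256]
contact_force: [-10.4, 3.0, 8.0]
grip_width: 0.4
finger_force: 5.3
```

{"op": "servo_tool", "data": {"deltas": [[[0.001, 0, 0], [0, 0, 0]], [[0.001, 0, 0], [0, 0, 0]]]}}

```text
time: 16.18
tool_pos: [553.9, 142.6, 30.9]
tcp_rot: [3.14, 0.009, -0.256]
contact_force: [-16.1, 4.6, 12.9]
grip_width: 0.3
finger_force: 8.3
```

The die has stopped and the force is rising, so it's on the stop. Backing off and retreating.

{"op": "servo_tool", "data": {"deltas": [[[-0.002, 0, 0], [0, 0, 0]], [[-0.004, 0, 0], [0, 0, 0]], [[-0.02, 0, 0], [0, 0, 0]], [[-0.04, 0, 0], [0, 0, 0]], [[-0.04, 0, -0.03], [0, 0, 0]], [[-0.01, -0.02, -0.05], [0, 0, 0]], [[-0.01, -0.05, -0.05], [0, 0, 0]], [[0, -0.05, -0.04], [0, 0, 0]], [[0, 0, 0], [0, 0, 0]]]}}

```text
time: 17.3
tool_pos: [468.3, 285.5, 197.3]
tcp_rot: [-3.136, -0.007, -0.253]
contact_force: [0.3, -0.3, -0.4]
grip_width: 0.9
finger_force: 0.0
```

```bash
python3 - <<'E'
from h import *
import cv2
for n,(x,y) in(("side",(230,180)),):
    a=bot.capture(n)[y:y+110,x:x+190,::-1];cv2.imwrite(f"pics/{n}3.png",cv2.resize(cv2.convertScaleAbs(a,alpha=1.4),None,fx=4,fy=4,interpolation=cv2.INTER_CUBIC))
E
```

```text
(no output)
```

View pics/side3.png

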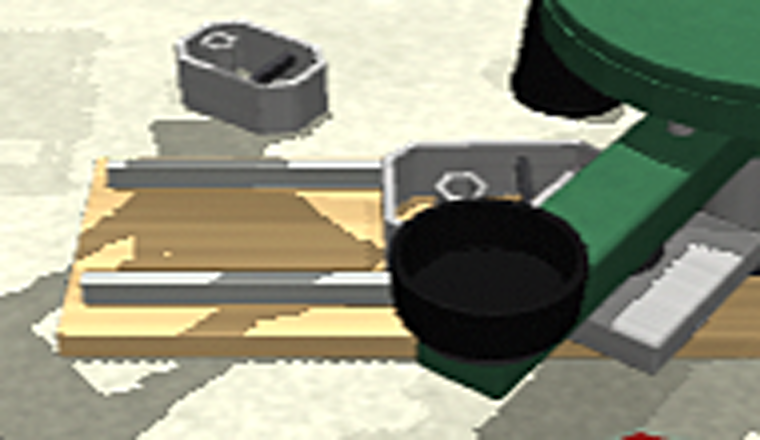

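The die lies flat between the rails, with its near end at crop (385,160–235), and the arm is still up. I'll check the numbers before handing in.

```bash
python3 - <<'E'
from h import *
np.set_printoptions(precision=1,suppress=True)
s=lambda x,y:(230+x/4,180+y/4)
yaw=-.2548;x=np.array([np.cos(yaw),np.sin(yaw)]);y=np.array([-x[1],x[0]]);O=np.array([740.6,97.5])
f=lambda P:np.array([(P[:2]-O)@x,(P[:2]-O)@y])
for p in((384,164),(386,218),(412,145),(590,145)):print(f(atz("side",s(*p),47)))
print("rim",f(atz("side",s(488,252),146)))
E
```

```text
[-181.1   21. ]
[-181.3  -27.7]
[-166.   39.]
[-73.   37.4]
rim [-147.  -193.3]
```

```bash
python3 -c "
from plant import bot
print(bot.close_job())"
```

```text
the job is handed in; nothing more can be done
None
```

I handed the job in at about 17 s, but no verdict came back: by my measurements the arm is locked fully up in the parking notch at a swing of about 0.92 rad, the die sits square with its far end about 1 mm from the stop (within camera accuracy), and I touched none of the bystanders.

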